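# Load the balance drying rack over its drip pan

### The job

Get the drying rack ready: first slide the drip pan by its upright knob, without lifting it off the bench, up the ramp and over the threshold strip until it has dropped flat into the bed under the pivoting bar. Then hang every saddle bracket standing on the bench astride the bar, one to a seat between the collars, alternately left and right so that neither side ever has two more than the other, and an odd one on the middle seat over the pivot, so that the bar ends up level. Do not force the bar down to its stops, and leave the other things alone.

Things in the scene. Friction and masses are not known exactly. Their poses are not given: they have to be found in the camera images.
- bed_center (a point): Centre of the fixed rack's bed, at bench height; x to the rear, y along the bar to its left end, z up. The bed is bare bench between 16 mm high rails: inner faces 55 mm from the centre at front and rear, 127 mm at the left (end stop). At the right, 127 mm from the centre, begins the threshold strip. A post 115 mm high stands 69 mm behind the centre and carries the axle.
- strip_top (a point): Middle of the crest of the aluminium threshold strip across the bed's right end, 7.6 mm above the bench, 131 mm from the bed's centre: crest 8 mm wide, steep on the bed side; on the right a ramp of about 12 degrees, 36 mm long, with flared 16 mm high cheeks at the sides that guide the pan in.
- balance (a joint): Tilt of the pivoting bar (rad): 0 level, positive with its left end (+y) up, stops at 0.3 either way. Round steel bar 12 mm thick, 256 mm long, axis 170 mm above the bench when level, on a 10 mm thick yoke under its middle; axle 90 mm above the bench. Spring-centred and damped: one bracket on an outer seat tilts it about 0.05, on an inner one 0.025; settles in about 0.5 s.
- pan_center (a point): Loose drip pan, aluminium, open on top, 92 x 240 mm and 22 mm high, 0.5 kg; the point is its centre, 11 mm above its underside. Own y axis along its length: at -y it has a stem and an upright knob, +y is its leading end. It lies on the bench to the right of the rack.
- pan_knob (a point): Centre of the pan's upright knob, a 20 x 20 mm square post 54 mm tall (from 13 to 67 mm above the pan's underside), 200 mm from the pan's centre toward its own -y; same axes as the pan.
- seat_left_outer (a point): Seat on the pivoting bar, 100 mm to the left of the middle: the point on top of the bar, centred between two collars (21 mm diameter, 46 mm clear between them). Moves with the bar; y along the bar toward its left end, z up.
- seat_left_inner (a point): Seat on the pivoting bar, 50 mm to the left of the middle: the point on top of the bar, centred between two collars (21 mm diameter, 46 mm clear between them). Moves with the bar; y along the bar toward its left end, z up.
- seat_middle (a point): Seat on the pivoting bar, the middle, straight over the pivot: the point on top of the bar, centred between two collars (21 mm diameter, 46 mm clear between them). Moves with the bar; y along the bar toward its left end, z up.
- seat_right_inner (a point): Seat on the pivoting bar, 50 mm to the right of the middle: the point on top of the bar, centred between two collars (21 mm diameter, 46 mm clear between them). Moves with the bar; y along the bar toward its left end, z up.
- seat_right_outer (a point): Seat on the pivoting bar, 100 mm to the right of the middle: the point on top of the bar, centred between two collars (21 mm diameter, 46 mm clear between them). Moves with the bar; y along the bar toward its left end, z up.
- bracket_1_mid (a point): Loose steel saddle bracket (may be absent), 0.2 kg: an upside-down U on two heavy feet, 50 (own x) x 36 (y) x 111 mm high; point on its axis 55 mm above the soles. Gap between legs 22 mm in x, open below, 60 mm deep under the bridge. Grip lug on the bridge, 66 to 111 mm above the soles, 10 mm thick in x, 26 mm wide in y. Hung, the bar's top is 5 mm above this point.
- bracket_2_mid (a point): Loose steel saddle bracket (may be absent), 0.2 kg: an upside-down U on two heavy feet, 50 (own x) x 36 (y) x 111 mm high; point on its axis 55 mm above the soles. Gap between legs 22 mm in x, open below, 60 mm deep under the bridge. Grip lug on the bridge, 66 to 111 mm above the soles, 10 mm thick in x, 26 mm wide in y. Hung, the bar's top is 5 mm above this point.
- bracket_3_mid (a point): Loose steel saddle bracket (may be absent), 0.2 kg: an upside-down U on two heavy feet, 50 (own x) x 36 (y) x 111 mm high; point on its axis 55 mm above the soles. Gap between legs 22 mm in x, open below, 60 mm deep under the bridge. Grip lug on the bridge, 66 to 111 mm above the soles, 10 mm thick in x, 26 mm wide in y. Hung, the bar's top is 5 mm above this point.
- bracket_4_mid (a point): Loose steel saddle bracket (may be absent), 0.2 kg: an upside-down U on two heavy feet, 50 (own x) x 36 (y) x 111 mm high; point on its axis 55 mm above the soles. Gap between legs 22 mm in x, open below, 60 mm deep under the bridge. Grip lug on the bridge, 66 to 111 mm above the soles, 10 mm thick in x, 26 mm wide in y. Hung, the bar's top is 5 mm above this point.
- bracket_5_mid (a point): Loose steel saddle bracket (may be absent), 0.2 kg: an upside-down U on two heavy feet, 50 (own x) x 36 (y) x 111 mm high; point on its axis 55 mm above the soles. Gap between legs 22 mm in x, open below, 60 mm deep under the bridge. Grip lug on the bridge, 66 to 111 mm above the soles, 10 mm thick in x, 26 mm wide in y. Hung, the bar's top is 5 mm above this point.
- masking_tape: Bystander: roll of masking tape 98 mm; origin at the centre of its underside. Leave alone.
- sanding_block: Bystander: cork sanding block 94 mm; origin at the centre of its underside. Leave alone.
- hinge_pack: Bystander: flat brass hinge 76 mm; origin at the centre of its underside. Leave alone.
- electrical_tape: Bystander: small black tape roll 58 mm; origin at the centre of its underside. Leave alone.
Mind the look-alikes: they are no part of the job. What is shaped like the part that bears bracket_5_mid but black is not meant.

How it is judged:
By the outcome, as a careful person would: the job done as asked, in the order asked, and still so for the second after the job is handed in, with the robot touching nothing.
Of bracket_1, bracket_2, bracket_3, bracket_4, bracket_5 only 4 to 5 are there at a start; the rules pass over those that are not, and their reading is None.
At some moment in a run one of bracket_1, bracket_2, bracket_3, bracket_4, bracket_5 may be knocked a few centimetres aside while the robot is not near it.
It also fails if it takes over 210 s, if anything falls off the work surface, if the arm or the gripper's body presses on something with over 40 N, if the wrist force passes 120 N, or if a joint passes its speed limit or range.

### The arm

A 6-joint arm with a two-finger parallel gripper is mounted at the origin on a cart in front of the work surface, level with it; the furniture and walls round the work are solid. World frame = base frame: x ahead of the robot, y to its left, z up, the work surface at z = 0. Lengths are in m, angles in degrees, forces in N, time in s.
With the tool pointing down it reaches from about 0.25 to 0.725 m from the base axis. Payload 9.7 kg.
Tool frame: the origin (TCP) lies on the centre line of the jaws, within the pads' length; the fingertips stand bot.nose_length ahead of it and the grasp point (between the pads) lies 11 mm behind it (bot.nose_length is the distance from the TCP to the fingertips, in m); z points along the fingers, y is the line along which they close (so a half turn about z gives the same grasp; the last joint's range is limited). The gripper opens to 85 mm and grips with 20 to 120 N. Pads are 22 mm wide; open, the fingers measure 114 mm over their backs; the gripper's body (76 mm by 85 mm) begins 54 mm behind the grasp point. The pads swing forward as they close: fully open they stand 13 mm farther back than shut.
Start: joints at [74.313, 4.979, 10.078, 95.1, 0, 90], TCP at [0.149, 0.53, 0.239] pointing down, gripper open.
Joint ranges: [-179.16, 179.16], [-48.56, 103.87], [-65.8, 70.77], [-126.05, 130.52], [-82.76, 87.17], [-180, 180]. Speed limits (degrees/s): [127.2, 127.2, 147.25, 180, 180, 180].

### API

Orientations are given as [roll, pitch, yaw] about the fixed x, y, z axes, in that order (R = Rz(yaw) Ry(pitch) Rx(roll)).
In Python, from workcell import bot gives the robot as it stands. The module is installed in compiled form; this text tells all that it offers.
- The arm moves only by the shell command python3 -m inch 'ROWS' [OPENING] [FORCE]. ROWS is JSON, a list of rows, each a list of 4 numbers: the shift along the world's x, y, z in cm, then the turn about the world's z in degrees. A call has exactly 8 rows; each row is the pose to reach, as a shift and turn from the pose commanded when the call began; what a row does not reach only later rows make up. A row lasts 1/8 s, in which the tool goes at most 62.5 mm and 10.7 degrees, less where a joint would pass 70% of its speed; a pose out of reach is approached as far as the arm can. A call with a gripper value outside its range is refused whole. OPENING is the finger opening in cm, from 0 to 8.54, set as the call begins (- or left out, the last holds). The fingers move at their own pace and stop on an object; FORCE is the grip in N (left out, the last holds). Time passes only in rows, so rows that repeat a pose let the fingers close, or fill a call up. It gives the time, the measured TCP pose, the force, the opening and the grip force at its end, in the units of the state.
- bot.get_obs(): the state, without advancing time (a new reading comes with each control period).
- bot.camera(name): name is "scene" or "top" or "wrist"; returns a dict with "img" (400x640x3 uint8, red, green, blue), "fovy" (degrees; the focal length in pixels is half the picture's height over the tangent of half this angle, whatever the lens; pixels are square), "cx", "cy" (the principal point, pixels), "R" (3x3) and "t" (3): a world point X has camera coordinates R X + t; the wrist camera has in their place "mount" (4x4, takes a point from camera to tool coordinates, whose origin is the TCP and whose axes are the flange's). Camera axes: x right, y down, z forward; pixel columns grow to the right and rows downward; lengths in m; the calibration is good to about 2 mm. A picture is of the moment at which its call begins: read the wrist's pose just before it. There is no depth.
- bot.job_done(): hands the job in; it is judged then, once.
Trained networks look in a picture, given as the dict that the camera call returned (one of the last four; its "shot" number tells which), for a name from the list of things; names that differ only in an ending like _2 or _b are one class to them, and where a whole thing is asked for, a point or a joint stands for the part that bears it (a point fixed in the world has none). Each returns a list of dicts, best first, with "score" (0 to 1); they miss things now and then, are a little off and sometimes report something else, mostly with a low value. They report only what shows in the picture. A call takes as long as a camera call. They do not tell look-alikes from the thing itself.
- bot.find_in(thing, picture): "point" ([column, row] in pixels, amid what is visible of it).
- bot.landmark_of(thing, picture): "point" ([column, row] in pixels: a listed point, or the origin of a listed thing).
The state is a dict: "time": time; "q": joint angles; "qd": joint speeds; "joint_efforts": joint torques, N m; "ee_pos": TCP position; "tcp_rot": TCP orientation; "wrist_force": force on the tool from outside, world axes, zero at the start; "torque": the same for the moment, N m; "opening": finger opening in m; "grasp_force": force on a finger pad.
Only numpy, scipy, OpenCV 4.12 (cv2) and the standard library are available. Lean on these libraries where they do the work, as an engineer would, in place of code of your own. Each camera call takes 0.05 s, during which the arm holds its last target. There are 200 camera calls.

## Working session

There is one attempt and no reset: what is moved stays moved. The work goes in short steps, Python scripts to look and compute and a shell command to move; the robot and the scene stay as the last step left them, time stands still between calls to the robot, and variables do not carry over. Pictures are saved under pics/ and viewed, at most 14 in all, crops included, and the job is handed in when it is done.

```bash
mkdir -p pics; cat > h.py <<'E'
from workcell import bot
import numpy as np, cv2
from scipy.spatial.transform import Rotation as Ro
def cam(n):
    o=bot.get_obs(); c=bot.camera(n)
    f=200/np.tan(np.radians(c["fovy"]/2)); c["f"]=f
    if n=="wrist":
        T=np.eye(4);T[:3,:3]=Ro.from_euler('xyz',o["tcp_rot"],degrees=True).as_matrix();T[:3,3]=o["ee_pos"]
        W=T@np.array(c["mount"]); c["Rw"]=W[:3,:3]; c["o"]=W[:3,3]
    else:
        R=np.array(c["R"]);c["Rw"]=R.T;c["o"]=-R.T@np.array(c["t"])
    return c
def ray(c,p):
    d=c["Rw"]@np.array([(p[0]-c["cx"])/c["f"],(p[1]-c["cy"])/c["f"],1]);return c["o"],d/np.linalg.norm(d)
def atz(c,p,z):
    o,d=ray(c,p);return o+d*(z-o[2])/d[2]
def proj(c,X):
    v=c["Rw"].T@(np.array(X)-c["o"]);return v[:2]/v[2]*c["f"]+[c["cx"],c["cy"]]
def tri(rs):
    A=sum(np.eye(3)-np.outer(d,d) for o,d in rs);b=sum((np.eye(3)-np.outer(d,d))@o for o,d in rs)
    X=np.linalg.solve(A,b);return X,max(np.linalg.norm(np.cross(X-o,d)) for o,d in rs)
def save(c,n,box=None,s=1):
    im=c["img"][:,:,::-1]
    if box: im=im[box[1]:box[3],box[0]:box[2]]
    cv2.imwrite("pics/"+n,cv2.resize(im,None,fx=s,fy=s,interpolation=cv2.INTER_CUBIC))
E
python3 - <<'E'
from h import *
np.set_printoptions(precision=3,suppress=True)
o=bot.get_obs();print(o["time"],o["ee_pos"],o["tcp_rot"],bot.nose_length,o["opening"])
C={n:cam(n) for n in("scene","top","wrist")}
for n in C: save(C[n],n+"0.png");print(n,C[n]["o"],C[n]["Rw"][:,2],C[n]["f"])
Z=dict(bed_center=0,strip_top=.0076,pan_center=.011,pan_knob=.04,seat_left_outer=.176,seat_left_inner=.176,seat_middle=.176,seat_right_inner=.176,seat_right_outer=.176,bracket_1_mid=.055,masking_tape=0,sanding_block=0,hinge_pack=0,electrical_tape=0)
for k,z in Z.items():
  for n in("scene","top"):
    for d in bot.landmark_of(k,C[n])[:7]:
      if d["score"]>.2: print(k,n,np.round(d["point"]),round(d["score"],2),atz(C[n],d["point"],z))
E
```

```text
0.0 [0.149 0.529 0.239] [-179.928    0.001  164.311] 0.008 0.08553447315174688
scene [-0.589 -1.217  1.046] [ 0.599  0.616 -0.511] 466.72297714267256
top [0.024 0.005 1.791] [ 0.277 -0.071 -0.958] 492.30072684097576
wrist [0.073 0.551 0.373] [ 0.293 -0.084 -0.952] 285.86596176312264
bed_center scene [291. 214.] 0.94 [0.47  0.035 0.   ]
bed_center top [286. 228.] 0.72 [0.45  0.022 0.   ]
strip_top scene [318. 225.] 0.88 [ 0.482 -0.109  0.008]
strip_top top [325. 215.] 0.73 [ 0.466 -0.129  0.008]
pan_center scene [351. 243.] 0.77 [ 0.48  -0.288  0.011]
pan_center top [366. 203.] 0.61 [ 0.474 -0.289  0.011]
pan_center top [415. 152.] 0.4 [ 0.632 -0.528  0.011]
pan_knob scene [403. 256.] 0.62 [ 0.52  -0.495  0.04 ]
pan_knob scene [289. 183.] 0.54 [0.598 0.193 0.04 ]
pan_knob top [414. 182.] 0.59 [ 0.505 -0.48   0.04 ]
seat_left_outer scene [271. 175.] 0.78 [0.432 0.103 0.176]
seat_left_outer scene [425. 257.] 0.4 [ 0.412 -0.642  0.176]
seat_left_outer scene [385. 229.] 0.33 [ 0.447 -0.462  0.176]
seat_left_outer top [257. 226.] 0.81 [0.438 0.115 0.176]
seat_left_inner scene [276. 178.] 0
[... 792 characters left out ...]
0.553  0.055]
bracket_1_mid top [360. 171.] 0.61 [ 0.587 -0.292  0.055]
masking_tape scene [388. 226.] 0.56 [ 0.681 -0.305  0.   ]
masking_tape top [357. 151.] 0.61 [ 0.69 -0.31  0.  ]
masking_tape top [399. 166.] 0.55 [ 0.591 -0.454  0.   ]
sanding_block scene [426. 256.] 0.68 [ 0.621 -0.524  0.   ]
sanding_block top [416. 152.] 0.78 [ 0.635 -0.535  0.   ]
sanding_block top [360. 154.] 0.22 [ 0.673 -0.318  0.   ]
hinge_pack scene [427. 258.] 0.46 [ 0.614 -0.532  0.   ]
hinge_pack top [187. 264.] 0.67 [0.402 0.402 0.   ]
electrical_tape top [179. 227.] 0.66 [0.547 0.409 0.   ]
electrical_tape top [360. 176.] 0.36 [ 0.589 -0.296  0.   ]
electrical_tape top [284. 230.] 0.27 [0.446 0.031 0.   ]
```

```bash
python3 - <<'E'
import cv2
for n,b in(("scene",(200,120,460,315)),("top",(150,110,450,300))):
    im=cv2.imread(f"pics/{n}0.png")[b[1]:b[3],b[0]:b[2]]
    s=800/im.shape[1]; s=min(s,600/im.shape[0]); cv2.imwrite(f"pics/{n}0c.png",cv2.resize(im,None,fx=s,fy=s,interpolation=cv2.INTER_CUBIC));print(s)
E
```

```text
3.076923076923077
2.6666666666666665
```

View pics/scene0c.png

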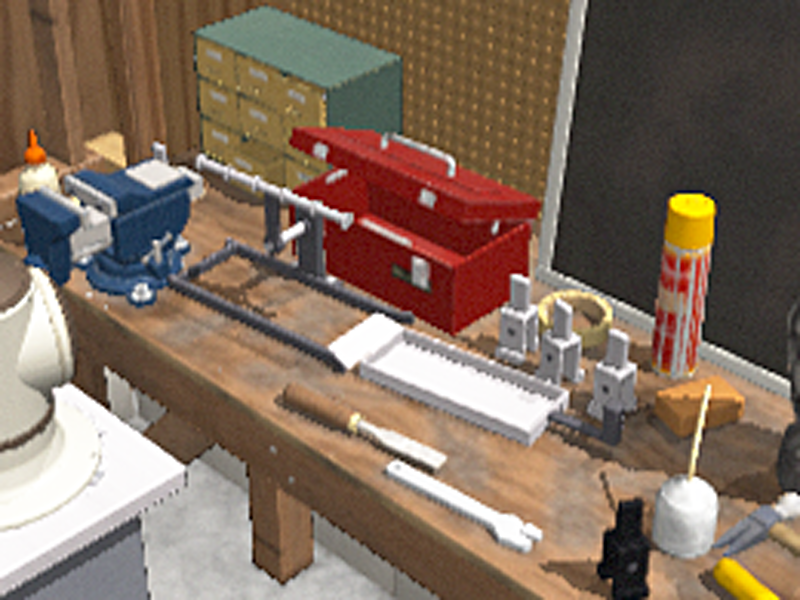

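View pics/top0c.png

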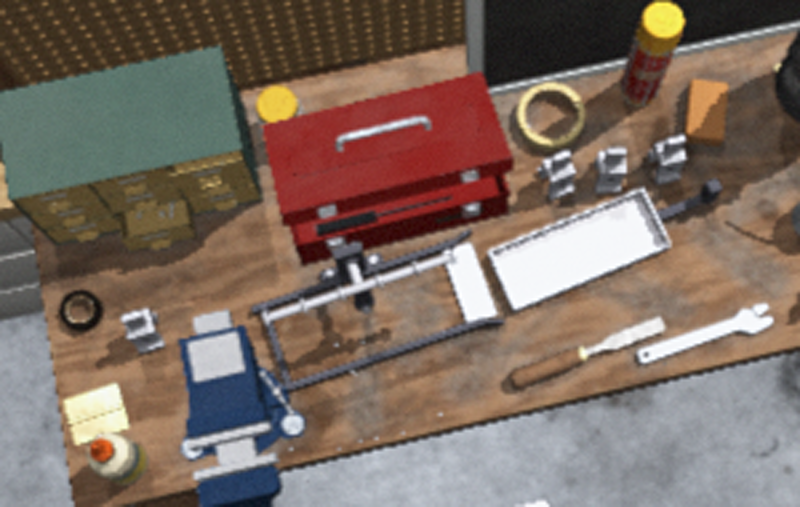

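Brackets found: three steel ones at the right (top px (360,174), (379,173), (401,169)) and one at the left by the vise (203,233). The black one (scene px ~(404,300)) is the look-alike. Next to it lie a white blob, chisel and spanner, which I'll ignore. Pan is at top px (366,203) and its knob at (416,181). I'll move and look closer.

```bash
python3 -m inch '[[0,0,5,0],[2,-3,10,-10],[5,-7,15,-20],[8,-12,16,-30],[11,-17,16,-40],[14,-22,16,-50],[17,-27,16,-60],[19,-32,16,-70]]' 8.5 20
python3 - <<'E'
from h import *
c=cam("wrist");save(c,"w1.png");np.savez("w1.npz",Rw=c["Rw"],o=c["o"])
E
python3 -m inch '[[1,-5,0,-10],[2,-10,0,-20],[3,-16,0,-30],[4,-22,0,-40],[5,-28,0,-50],[6,-34,0,-60],[7,-39,0,-70],[8,-44,0,-80]]'
python3 -m inch '[[0,0,0,-10],[0,-1,0,-20],[0,-2,0,-30],[0,-3,0,-40],[0,-4,0,-50],[0,-5,0,-60],[0,-5,0,-70],[0,-5,0,-80]]'
python3 - <<'E'
from h import *
np.set_printoptions(precision=3,suppress=True)
o=bot.get_obs();print(o["time"],o["ee_pos"],o["tcp_rot"],o["q"])
c=cam("wrist");save(c,"w2.png")
print([np.round(proj(c,p)) for p in([.478,-.289,.011],[.512,-.487,.04],[.47,-.12,.0076])])
for k,z in dict(strip_top=.0076,pan_center=.011,pan_knob=.04,bracket_1_mid=.055,bed_center=0,seat_middle=.176,seat_right_outer=.176).items():
  for d in bot.landmark_of(k,c)[:6]:
      if d["score"]>.2: print(k,np.round(d["point"]),round(d["score"],2),atz(c,d["point"],z))
E
```

```text
time: 2.55
ee_pos: [0.3394, 0.2078, 0.3992]
tcp_rot: [180.0, 0.0, 94.0]
wrist_force: [0.2, 0.5, -0.0]
opening: 0.0852
grasp_force: 0.0
time: 3.6
ee_pos: [0.4186, -0.2324, 0.3994]
tcp_rot: [180.0, -0.0, 13.9]
wrist_force: [0.8, -0.0, 0.5]
opening: 0.0849
grasp_force: 0.0
time: 4.6
ee_pos: [0.3393, -0.3509, 0.3992]
tcp_rot: [-174.2, 0.6, -49.2]
wrist_force: [1.0, 0.6, 0.4]
opening: 0.0852
grasp_force: 0.0
4.6 [ 0.339 -0.351  0.399] [-174.239    0.555  -49.174] [-49.232   4.103  27.612 114.069   5.76  179.941]
[array([263., 132.]), array([318.,  15.]), array([217., 200.])]
strip_top [218. 205.] 0.77 [ 0.462 -0.113  0.008]
pan_center [263. 134.] 0.82 [ 0.475 -0.286  0.011]
pan_center [202.  91.] 0.34 [ 0.603 -0.273  0.011]
pan_knob [322.  16.] 0.59 [ 0.506 -0.49   0.04 ]
bracket_1_mid [201.  92.] 0.85 [ 0.584 -0.282  0.055]
bed_center [237.  60.] 0.71 [ 0.588 -0.353  0.   ]
bed_center [321.  15.] 0.46 [ 0.518 -0.495  0.   ]
seat_middle [134. 300.] 0.73 [0.449 0.019 0.176]
seat_right_outer [160. 255.] 0.92 [ 0.458 -0.083  0.176]
seat_right_outer [178.  50.] 0.22 [ 0.579 -0.338  0.176]
```

View pics/w2.png

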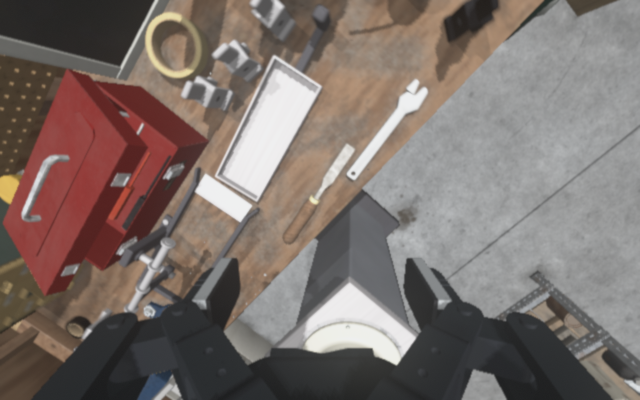

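View pics/w1.png

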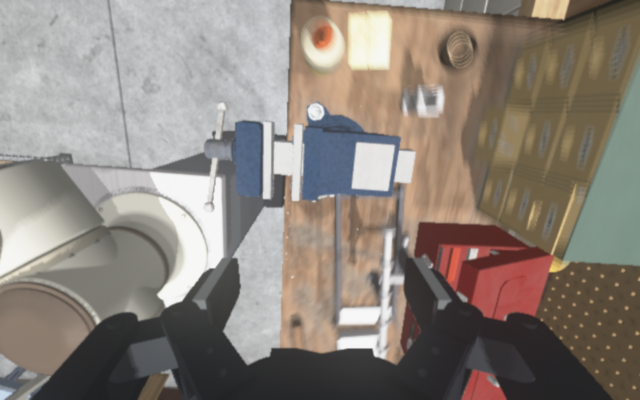

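The first wrist view shows the left bracket at px (423,100) beside the vise. The second shows pan (265,130), knob (320,15) and the three right brackets (205,92), (237,58) and (272,15), with the black one at (470,15). Joint 6 hit its limit, so I'll turn the other way and look again.

```bash
python3 -m inch '[[0,0,0,10],[0,0,0,20],[0,0,0,30],[0,0,0,40],[0,0,0,50],[0,0,0,60],[0,0,0,70],[0,0,0,80]]'
python3 -m inch '[[0,0,0,10],[0,0,0,20],[0,0,0,30],[0,0,0,40],[0,0,0,50],[0,0,0,60],[0,0,0,70],[0,0,0,80]]'
cat > look.py <<'E'
import sys
from h import *
np.set_printoptions(precision=3,suppress=True)
Z=dict(bed_center=0,strip_top=.0076,pan_center=.011,pan_knob=.04,seat_left_outer=.176,seat_left_inner=.176,seat_middle=.176,seat_right_inner=.176,seat_right_outer=.176,bracket_1_mid=.055)
def look(name,ks):
    c=cam("wrist");save(c,name)
    for k in ks:
      for d in bot.landmark_of(k,c)[:6]:
        if d["score"]>.25: print(k,np.round(d["point"]),round(d["score"],2),atz(c,d["point"],Z[k]))
    np.savez(name[:-4]+".npz",Rw=c["Rw"],o=c["o"],f=c["f"],cx=c["cx"],cy=c["cy"])
    return c
if __name__=="__main__": look(sys.argv[1],sys.argv[2:] or list(Z))
E
python3 look.py w3.png strip_top pan_center pan_knob bracket_1_mid
python3 -m inch '[[0,0,0,10],[0,0,0,20],[0,0,0,30],[0,0,0,40],[0,0,0,50],[0,0,0,60],[0,0,0,70],[0,0,0,80]]'
python3 -m inch '[[0,0,0,10],[0,0,0,20],[0,0,0,30],[0,0,0,40],[0,0,0,50],[0,0,0,60],[0,0,0,70],[0,0,0,80]]'
python3 look.py w4.png
```

```text
time: 6.0
ee_pos: [0.3407, -0.3497, 0.3992]
tcp_rot: [-174.3, 0.5, 31.4]
wrist_force: [0.3, -0.3, 0.4]
opening: 0.085
grasp_force: 0.0
time: 7.0
ee_pos: [0.3408, -0.3497, 0.3992]
tcp_rot: [-174.3, 0.5, 111.4]
wrist_force: [0.9, 0.6, 0.0]
opening: 0.0848
grasp_force: 0.0
strip_top [472.  45.] 0.83 [ 0.461 -0.113  0.008]
pan_center [426. 156.] 0.64 [ 0.475 -0.294  0.011]
pan_knob [394. 254.] 0.63 [ 0.499 -0.478  0.04 ]
bracket_1_mid [494. 182.] 0.85 [ 0.581 -0.288  0.055]
time: 8.25
ee_pos: [0.3402, -0.3501, 0.3993]
tcp_rot: [-174.3, 0.5, -168.9]
wrist_force: [0.6, -0.1, -0.7]
opening: 0.0848
grasp_force: 0.0
time: 9.25
ee_pos: [0.3401, -0.3502, 0.3992]
tcp_rot: [-174.3, 0.6, -88.9]
wrist_force: [-0.3, 0.9, 0.1]
opening: 0.085
grasp_force: 0.0
strip_top [279. 269.] 0.88 [ 0.466 -0.107  0.008]
pan_center [273. 187.] 0.82 [ 0.472 -0.287  0.011]
pan_center [207. 100.] 0.68 [ 0.587 -0.442  0.011]
pan_knob [242.  69.] 0.63 [ 0.507 -0.491  0.04 ]
seat_right_inner [266. 362.] 0.84 [ 0.449 -0.033  0.176]
seat_right_outer [178.  51.] 0.31 [ 0.534 -0.492  0.176]
seat_right_outer [174. 178.] 0.3 [ 0.563 -0.34   0.176]
bracket_1_mid [206. 193.] 0.64 [ 0.584 -0.284  0.055]
```

View pics/w4.png

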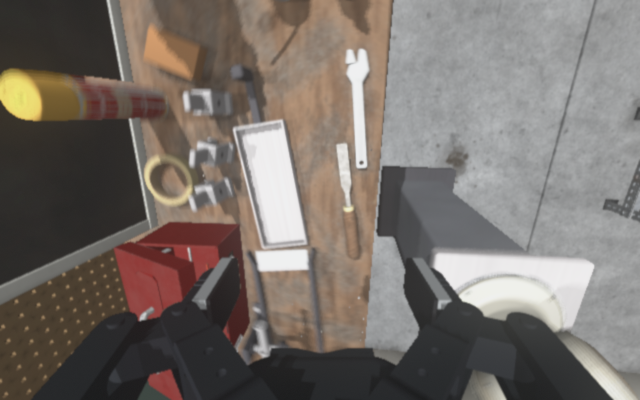

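The limit left a 5.7° tilt. The same overshoot at the other joint-6 limit should cancel it.

```bash
python3 -m inch '[[0,0,0,10],[0,0,0,20],[0,0,0,30],[0,0,0,38],[0,0,0,46],[0,0,0,52],[0,0,0,58],[0,0,0,58]]'; python3 -c "
from h import *
print(bot.get_obs()['q'],bot.get_obs()['tcp_rot'])"
```

```text
time: 10.8
ee_pos: [0.3955, -0.2757, 0.3994]
tcp_rot: [-177.4, 0.7, -36.5]
wrist_force: [0.0, -1.2, 0.4]
opening: 0.0851
grasp_force: 0.0
[ -36.37765271    3.5575443    27.19157313  114.30416843    2.60357185
 -179.9080732 ] [-177.39750563    0.67431453  -36.46949098]
```

```bash
python3 -m inch '[[0,0,0,6],[0,0,0,11],[0,0,0,11],[0,0,0,11],[0,0,0,11],[0,0,0,11],[0,0,0,11],[0,0,0,11]]'; python3 -c "
from h import *
print(bot.get_obs()['q'],bot.get_obs()['tcp_rot'])"
```

```text
time: 11.8
ee_pos: [0.4191, -0.2339, 0.3993]
tcp_rot: [-179.6, 0.8, -29.5]
wrist_force: [0.4, 0.5, -0.5]
opening: 0.0849
grasp_force: 0.0
[ -29.40760508    3.36690639   27.01250125  114.39789579    0.42022858
 -179.94343947] [-179.5805143     0.75271539  -29.46416897]
```

```bash
python3 -m inch '[[0,0,0,-8],[0,0,0,-16],[0,1,0,-24],[0,4,0,-32],[0,7,0,-40],[0,9,0,-48],[0,9,0,-52.5],[0,9,0,-52.5]]'
python3 look.py w5.png bed_center strip_top seat_middle seat_left_outer seat_left_inner seat_right_inner seat_right_outer pan_center pan_knob
python3 -m inch '[[0,-5,-3,0],[2,-11,-6,0],[4,-17,-8,0],[6,-22,-9,0],[7,-27,-9,0],[7,-30,-9,0],[7,-30,-9,0],[7,-30,-9,0]]' 4.5
python3 look.py w6.png strip_top pan_center pan_knob bracket_1_mid
```

```text
time: 12.8
ee_pos: [0.4191, -0.1435, 0.3994]
tcp_rot: [-179.6, 0.7, -81.9]
wrist_force: [0.5, -0.1, 0.6]
opening: 0.0851
grasp_force: 0.0
strip_top [294. 172.] 0.79 [ 0.468 -0.107  0.008]
seat_middle [287. 283.] 0.82 [0.448 0.02  0.176]
seat_left_outer [285. 342.] 0.56 [0.439 0.127 0.176]
seat_left_inner [284. 311.] 0.72 [0.447 0.069 0.176]
seat_right_inner [287. 249.] 0.69 [ 0.454 -0.035  0.176]
seat_right_outer [286. 219.] 0.59 [ 0.459 -0.079  0.176]
pan_center [302.  66.] 0.88 [ 0.474 -0.287  0.011]
pan_center [230.  52.] 0.26 [ 0.595 -0.289  0.011]
time: 14.3
ee_pos: [0.4891, -0.4432, 0.3093]
tcp_rot: [-179.6, 0.8, -81.9]
wrist_force: [0.2, 0.2, 0.5]
opening: 0.045
grasp_force: 0.0
strip_top [310. 342.] 0.78 [ 0.465 -0.103  0.008]
pan_center [320. 260.] 0.66 [ 0.47  -0.282  0.011]
pan_knob [312. 134.] 0.64 [ 0.51  -0.488  0.04 ]
bracket_1_mid [247. 264.] 0.77 [ 0.584 -0.283  0.055]
bracket_1_mid [201. 228.] 0.67 [ 0.654 -0.333  0.055]
```

View pics/w6.png

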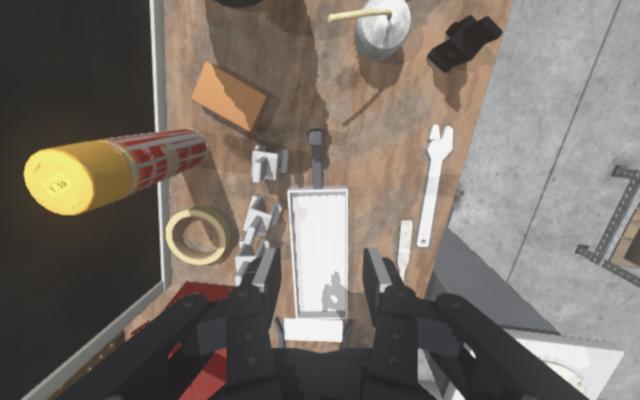

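View pics/w5.png

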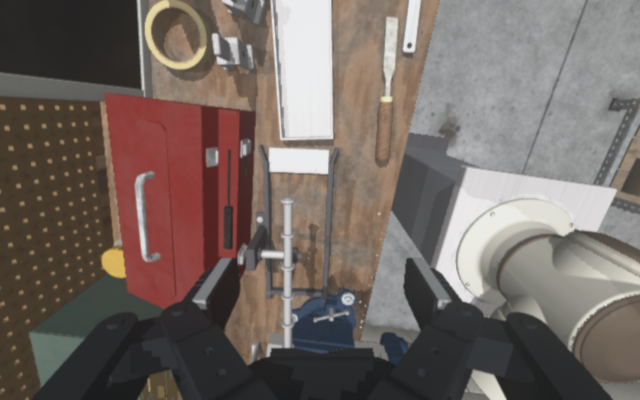

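The knob shows at (316,138) in w6, the pan from (318,189) to (318,318), and three brackets lie to its left. In w5 the bar runs from (288,200) to (285,345), with the strip at (299,160).

```bash
python3 - <<'E'
import numpy as np
from h import atz
np.set_printoptions(precision=4,suppress=True)
L=lambda n:dict(np.load(n))
a,b=L("w5.npz"),L("w6.npz")
def ln(c,p,q,z,nm):
    P,Q=atz(c,p,z),atz(c,q,z);d=Q-P;print(nm,P,Q,"yaw",np.degrees(np.arctan2(-d[0],d[1])))
ln(a,(288,203),(285.5,343),.17,"bar")
ln(a,(263.5,150),(268.5,295),.016,"railL");ln(a,(336,152),(327,298),.016,"railR")
ln(a,(270,160),(328,161),.007,"strip")
ln(b,(318.5,189),(318.3,318),.022,"pan")
ln(b,(290,189),(291,318),.022,"panL");ln(b,(347,189),(345.5,318),.022,"panR")
print("knobtop",atz(b,(315.5,134),.067))
E
```

```text
bar [ 0.4595 -0.0992  0.17  ] [0.439  0.1348 0.17  ] yaw 5.015723328514058
railL [ 0.5264 -0.14    0.016 ] [0.4921 0.1641 0.016 ] yaw 6.430690989061603
railR [ 0.3973 -0.1549  0.016 ] [0.3678 0.1533 0.016 ] yaw 5.47139458317552
strip [ 0.5148 -0.122   0.007 ] [ 0.4087 -0.1354  0.007 ] yaw 97.19697907140112
pan [ 0.4907 -0.4081  0.022 ] [ 0.4585 -0.1721  0.022 ] yaw 7.7723487042459425
panL [ 0.5337 -0.402   0.022 ] [ 0.5068 -0.165   0.022 ] yaw 6.479252545579699
panR [ 0.4478 -0.4143  0.022 ] [ 0.4105 -0.1792  0.022 ] yaw 9.020969175791194
knobtop [ 0.5053 -0.4918  0.067 ]
```

```bash
python3 -m inch '[[1.7,-4.8,-4,0],[1.7,-4.8,-9,0],[1.7,-4.8,-14,0],[1.7,-4.8,-18,0],[1.7,-4.8,-18,0],[1.7,-4.8,-18,0],[1.7,-4.8,-18,0],[1.7,-4.8,-18,0]]' 4
python3 look.py w7.png pan_knob; python3 - <<'E'
import cv2
cv2.imwrite("pics/w7c.png",cv2.resize(cv2.imread("pics/w7.png")[60:400,150:480],None,fx=1.7,fy=1.7))
E
```

```text
time: 15.55
ee_pos: [0.5066, -0.4922, 0.131]
tcp_rot: [-179.5, 0.6, -81.9]
wrist_force: [0.2, 1.1, -0.2]
opening: 0.0397
grasp_force: 0.0
pan_knob [321. 218.] 0.77 [ 0.507 -0.486  0.04 ]
```

View pics/w7c.png

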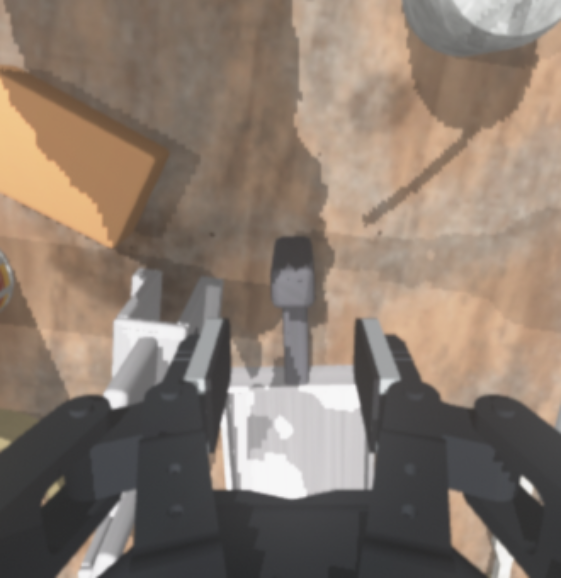

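The knob is centred between the fingers at about px (321,215). The nearest bracket clears the left finger. I'll descend and grip.

```bash
python3 -m inch '[[0,0.3,-2,0],[0,0.3,-4,0],[0,0.3,-6,0],[0,0.3,-8,0],[0,0.3,-8.9,0],[0,0.3,-8.9,0],[0,0.3,-8.9,0],[0,0.3,-8.9,0]]' 3.4
python3 -m inch '[[0,0,0,0],[0,0,0,0],[0,0,0,0],[0,0,0,0],[0,0,0,0],[0,0,0,0],[0,0,0,0],[0,0,0,0]]' 1.0 25
```

```text
time: 16.65
ee_pos: [0.5064, -0.4891, 0.0412]
tcp_rot: [-179.5, 0.7, -81.9]
wrist_force: [0.6, 0.1, -0.4]
opening: 0.034
grasp_force: 0.0
time: 17.65
ee_pos: [0.5062, -0.489, 0.041]
tcp_rot: [-179.6, 0.7, -81.9]
wrist_force: [-0.8, 0.0, 5.7]
opening: 0.0198
grasp_force: 26.1
```

```bash
python3 -m inch '[[-0.2,0.5,0,-0.6],[-0.4,1.5,0,-1.2],[-0.6,2.5,0,-1.9],[-0.8,3.5,0,-1.9],[-0.9,4.5,0,-1.9],[-1.0,5.5,0,-1.9],[-1.05,6,0,-1.9],[-1.05,6,0,-1.9]]'
python3 look.py w8.png pan_center strip_top pan_knob seat_right_outer
```

```text
time: 18.65
ee_pos: [0.4954, -0.4276, 0.0399]
tcp_rot: [-179.6, 0.9, -83.8]
wrist_force: [-0.4, 2.1, -3.0]
opening: 0.0197
grasp_force: 24.4
pan_knob [322. 270.] 0.82 [ 0.495 -0.427  0.04 ]
```

View pics/w8.png

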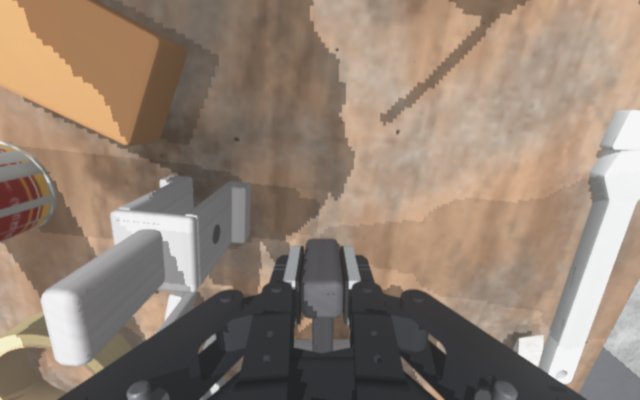

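The pan follows, gripped at (322,275). I'll push it up the ramp until just before its centre reaches the crest.

```bash
python3 -m inch '[[-0.15,1.3,0,0],[-0.3,2.7,0,0],[-0.45,4.1,0,0],[-0.6,5.5,0,0],[-0.75,7,0,0],[-0.9,8.4,0,0],[-1.05,9.8,0,0],[-1.1,10.2,0,0]]'
python3 - <<'E'
from h import *
for n in("scene","top"):
    c=cam(n);save(c,n+"1.png")
    for k,z in(("pan_center",.015),("pan_knob",.04),("strip_top",.0076)):
        for d in bot.landmark_of(k,c)[:2]: print(n,k,np.round(d["point"]),round(d["score"],2),atz(c,d["point"],z).round(3))
a=cv2.imread("pics/scene1.png")[160:290,240:440];b=cv2.imread("pics/top1.png")[160:290,240:440]
cv2.imwrite("pics/st1.png",cv2.resize(np.hstack([a,b]),None,fx=2,fy=2,interpolation=cv2.INTER_CUBIC))
E
```

```text
time: 19.9
ee_pos: [0.4847, -0.3259, 0.0405]
tcp_rot: [-179.6, 0.7, -83.8]
wrist_force: [0.5, -4.0, 2.0]
opening: 0.0196
grasp_force: 25.0
scene pan_center [297. 184.] 0.72 [0.645 0.194 0.015]
scene pan_center [314. 227.] 0.68 [ 0.454 -0.117  0.015]
scene pan_knob [359. 237.] 0.82 [ 0.499 -0.308  0.04 ]
scene strip_top [282. 176.] 0.71 [0.656 0.31  0.008]
scene strip_top [314. 226.] 0.66 [ 0.466 -0.106  0.008]
top pan_center [324. 216.] 0.93 [ 0.459 -0.123  0.015]
top pan_center [178. 227.] 0.26 [0.543 0.409 0.015]
top strip_top [319. 213.] 0.91 [ 0.479 -0.108  0.008]
top strip_top [270. 222.] 0.62 [0.484 0.075 0.008]
```

View pics/st1.png

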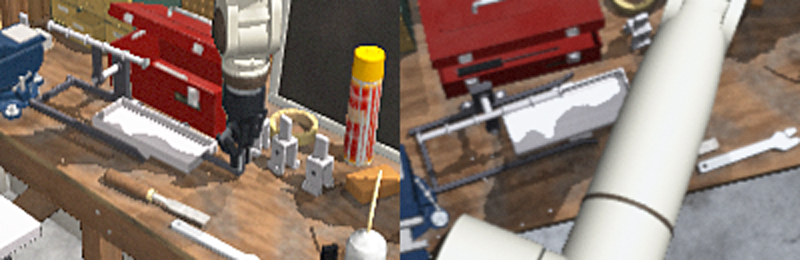

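```bash
python3 -m inch '[[-0.05,0.5,0.4,0],[-0.1,1,0.9,0],[-0.2,2,1.5,0],[-0.4,4,1.6,0],[-0.6,6,1.35,0],[-0.85,8,1.15,0],[-1.1,10,1.05,0],[-1.2,11.3,1.0,0]]'
python3 -m inch '[[-0.1,0.8,0,0],[-0.2,1.8,0,0],[-0.3,2.8,0,0],[-0.4,3.6,-0.1,0],[-0.4,3.9,-0.4,0],[-0.4,3.9,-0.7,0],[-0.4,3.9,-0.9,0],[-0.4,3.9,-1,0]]'
python3 - <<'E'
from h import *
for n in("scene","top"):
    c=cam(n);save(c,n+"2.png")
    for k,z in(("pan_center",.011),("pan_knob",.04)):
        for d in bot.landmark_of(k,c)[:2]: print(n,k,np.round(d["point"]),round(d["score"],2),atz(c,d["point"],z).round(3))
a=cv2.imread("pics/scene2.png")[150:280,220:420];b=cv2.imread("pics/top2.png")[160:290,220:420]
cv2.imwrite("pics/st2.png",cv2.resize(np.hstack([a,b]),None,fx=2,fy=2,interpolation=cv2.INTER_CUBIC))
E
```

```text
time: 21.3
ee_pos: [0.4729, -0.2128, 0.0513]
tcp_rot: [-179.5, 0.6, -83.8]
wrist_force: [-0.2, -6.6, 9.7]
opening: 0.0198
grasp_force: 27.3
time: 22.3
ee_pos: [0.4683, -0.1746, 0.0405]
tcp_rot: [-179.6, 0.8, -83.9]
wrist_force: [-3.8, 1.4, 8.1]
opening: 0.0196
grasp_force: 26.4
scene pan_center [289. 220.] 0.58 [ 0.425 -0.001  0.011]
scene pan_knob [328. 227.] 0.71 [ 0.466 -0.181  0.04 ]
top pan_center [286. 231.] 0.95 [0.438 0.024 0.011]
```

View pics/st2.png

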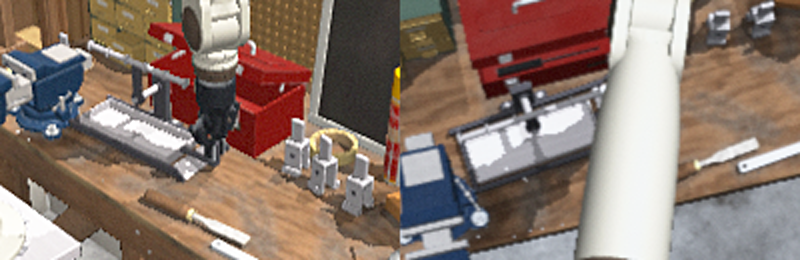

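The pan looks to be in the bed. I'll release, lift, and check.

```bash
python3 -m inch '[[0,0,0,0],[0,0,0,0],[0,0,0,0],[0,0,0,0],[0,0,2,0],[0,-1,6,0],[0,-2,10,0],[0,-3,14,0]]' 4
python3 -m inch '[[0,-2,5,0],[0,-3,10,0],[0,-3,15,0],[0,-3,20,0],[0,-2,22,0],[0,0,22,0],[0,2,22,0],[0,2,22,0]]' 8.5
python3 look.py w9.png pan_center pan_knob strip_top bed_center bracket_1_mid seat_left_outer seat_left_inner seat_middle seat_right_inner seat_right_outer
```

```text
time: 23.6
ee_pos: [0.4685, -0.205, 0.1816]
tcp_rot: [-179.6, 0.7, -83.8]
wrist_force: [0.2, -0.6, -0.9]
opening: 0.0402
grasp_force: 0.0
time: 24.6
ee_pos: [0.4684, -0.1829, 0.3995]
tcp_rot: [-179.6, 0.8, -83.7]
wrist_force: [0.7, 0.5, 0.2]
opening: 0.0849
grasp_force: 0.0
pan_center [323. 261.] 0.68 [0.445 0.031 0.011]
pan_knob [321. 160.] 0.62 [ 0.471 -0.18   0.04 ]
strip_top [322. 196.] 0.98 [ 0.462 -0.106  0.008]
bracket_1_mid [256.  88.] 0.74 [ 0.583 -0.283  0.055]
seat_left_outer [318. 361.] 0.69 [0.441 0.119 0.176]
seat_left_outer [320. 308.] 0.47 [0.451 0.018 0.176]
seat_left_inner [321. 335.] 0.75 [0.443 0.067 0.176]
seat_left_inner [318. 161.] 0.62 [ 0.476 -0.201  0.176]
seat_middle [324. 305.] 0.94 [0.445 0.012 0.176]
seat_right_inner [320. 278.] 0.66 [ 0.455 -0.033  0.176]
seat_right_outer [322. 251.] 0.71 [ 0.458 -0.077  0.176]
seat_right_outer [323. 260.] 0.53 [ 0.454 -0.063  0.176]
```

View pics/w9.png

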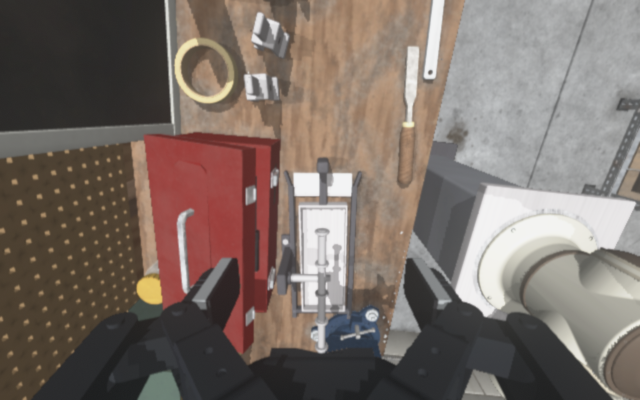

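The pan lies inside the rails just past the strip (rear edge row 205, knob at (321,163)), and brackets A (262,88) and B (267,35) stand at the upper left. Next is a silhouette fit for the bracket poses, tried on saved images.

```bash
cat > fit.py <<'E'
import sys
from h import *
from scipy.optimize import minimize
def boxes():
    B=[]
    for s in(-1,1): B+=[(s*18,0,6,7,18,6),(s*14.5,0,33,3.5,18,33)]
    B+=[(0,0,62,18,18,4),(0,0,88,5,13,23)]
    return [np.array([[(x+i*a),(y+j*b),(z+k*c)] for i in(-1,1) for j in(-1,1) for k in(-1,1)])/1000 for x,y,z,a,b,c in B]
BX=boxes(); S=3
def render(c,x,y,w,roi,z0=0):
    m=np.zeros(((roi[3]-roi[1])*S,(roi[2]-roi[0])*S),np.uint8);R=Ro.from_euler('z',w,degrees=True).as_matrix()
    for b in BX:
        p=(c["Rw"].T@((b@R.T+[x,y,z0])-c["o"]).T).T;p=p[:,:2]/p[:,2:]*c["f"]+[c["cx"],c["cy"]]
        cv2.fillConvexPoly(m,cv2.convexHull((((p-roi[:2])+.5)*S).astype(np.int32)),1)
    return m
def fit(c,img,x,y,r=None):
    roi0=np.array([proj(c,[x+a,y+b,z]) for a in(-.05,.05) for b in(-.05,.05) for z in(0,.11)])
    roi=[max(0,int(roi0[:,0].min())),max(0,int(roi0[:,1].min())),min(640,int(roi0[:,0].max())),min(400,int(roi0[:,1].max()))]
    im=img[roi[1]:roi[3],roi[0]:roi[2]];im=cv2.resize(im,None,fx=S,fy=S,interpolation=cv2.INTER_LINEAR).astype(int)
    m=((im.max(2)-im.min(2)<28)&(im.max(2)>75)).astype(np.uint8)
    def cost(v):
        r=render(c,v[0]/1000,v[1]/1000,v[2],roi);return 1-(r&m).sum()/max(1,(r|m).sum())
    best=None
    for w in range(-90,90,15):
        q=minimize(cost,[x*1000,y*1000,w],method="Nelder-Mead",options=dict(initial_simplex=[[x*1000+a,y*1000+b,w+d] for a,b,d in((0,0,0),(12,0,0),(0,12,0),(3,3,12))],maxfev=120))
        if best is None or q.fun<best.fun: best=q
    return best.x,best.fun
if __name__=="__main__":
    a=sys.argv; c=cam("wrist");save(c,a[1])
    np.savez(a[1][:-4]+".npz",Rw=c["Rw"],o=c["o"],f=c["f"],cx=c["cx"],cy=c["cy"])
    for i in range(2,len(a),2):
        v,e=fit(c,c["img"],float(a[i]),float(a[i+1]));print(v.round(1),"1-IoU",round(e,3))
E
python3 - <<'E'
from fit import *
for n in("w6","w9","w4"):
    c={k:v for k,v in np.load(n+".npz").items()};c["cx"]=float(c["cx"]);c["cy"]=float(c["cy"])
    img=cv2.imread(f"pics/{n}.png")[:,:,::-1]
    g={"w6":[(266,165),(262,220)],"w9":[(262,88),(268,35)],"w4":[(212,193),(213,152),(207,101)]}[n]
    for p in g:
        P=atz(c,p,.055);v,e=fit(c,img,P[0],P[1]);print(n,P.round(3),v.round(1),round(e,3))
E
```

```text
w6 [ 0.567 -0.44   0.055] [ 567.4 -442.1    1.7] 0.766
w6 [ 0.566 -0.359  0.055] [ 566.6 -331.   103.9] 0.767
w9 [ 0.574 -0.284  0.055] [ 580.9 -284.7    9.7] 0.684
w9 [ 0.569 -0.357  0.055] [ 571.1 -357.7  -11.1] 0.641
w4 [ 0.573 -0.284  0.055] [ 580.3 -282.6    5. ] 0.586
w4 [ 0.563 -0.358  0.055] [ 572.5 -355.2  -13.9] 0.715
w4 [ 0.564 -0.441  0.055] [ 563.5 -443.2  -35.3] 0.67
```

```bash
python3 -m inch '[[3,-3,0,0],[7,-6,0,0],[11,-9,-1,0],[11.2,-10,-5,0],[11.2,-10,-9,0],[11.2,-10,-13,0],[11.2,-10,-14,0],[11.2,-10,-14,0]]' 4
python3 fit.py b1.png .582 -.283
python3 - <<'E'
import cv2,numpy as np
from h import proj
im=cv2.imread("pics/b1.png");c=dict(np.load("b1.npz"))
p=proj(c,[.582,-.283,.055]).round();print(p)
x,y=p.astype(int)
g=im[y-70:y+75:7,x-60:x+65:7].astype(int)
for r in g: print(" ".join("%3d/%-3d"%(q.max(),q.max()-q.min()) for q in r))
E
```

```text
time: 26.15
ee_pos: [0.5805, -0.2847, 0.261]
tcp_rot: [-179.6, 0.7, -83.8]
wrist_force: [-0.7, -0.7, 0.4]
opening: 0.0401
grasp_force: 0.0
[ 581.7 -284.1    9.3] 1-IoU 0.548
[321. 180.]
121/31  116/26  100/19  106/20  119/28  176/49  185/55  170/50  190/15  204/2   232/1   206/2   220/2   214/2   110/16  159/49  143/48  176/58 
127/36   99/22  104/18  109/20  108/23  176/51  184/57  182/58  231/1   231/1   233/1   234/1   160/2   205/2   118/35  159/49  141/47  159/52 
170/49  174/51  104/27   96/19  110/23  177/50  186/60  176/55  210/3   231/2   175/1   227/1   133/2   133/3   158/51  148/48  144/48  155/51 
116/31  142/39  173/50  103/26   96/20  145/37  175/52  180/56  141/38  126/23  215/1   166/2   142/2   101/20  163/51  150/50  154/51  161/52 
117/31  123/32  150/42  168/48   95/20  107/24  186/50  178/50  162/42  121/30  109/28  111/26  110/16  119/27  173/53  161/54  172/55  182/60 
116/31  115/30  118/27  170/49   98/22  101/20  172/39  165/44  149/39  154/43  107/22  107/23  111/19  119/26  186/54  164/50  171/52  181/58 
125/37  118/33  125/29  166/47  102/25   93/22  16
[... 1408 characters left out ...]
5/57  121/48  150/43  152/45  170/44  163/37  174/42  172/46  154/40  124/31  162/47  159/54  173/58  182/57  173/58  183/61 
105/60  106/61  107/62  108/63  107/63  107/61  107/62  107/60  106/60  107/60  109/61  120/44  166/48  163/52  163/54  176/55  163/56  183/61 
106/62  106/62  106/62  105/61  106/61  106/62  107/62  107/62  106/61  107/61  107/61  107/55  165/50  175/57  156/55  171/57  166/58  185/61 
104/62  105/62  105/62  105/62  105/62  105/61  106/62  105/60  106/61  106/61  107/61  106/59  173/55  184/62  156/55  171/58  165/57  181/61 
105/64  105/61  139/2    53/8   105/62  105/63  105/62  105/61  105/61  106/61  108/62  107/61  170/52  179/59   79/21  140/2   161/29  177/59
```

```bash
python3 - <<'E'
s=open("fit.py").read()
s=s.replace("    def cost(v):","""    n,lab,st,ce=cv2.connectedComponentsWithStats(cv2.morphologyEx(m,cv2.MORPH_CLOSE,np.ones((5,5),np.uint8)))
    pc=(proj(c,[x,y,.055])-roi[:2])*S
    k=max(range(1,n),key=lambda i:st[i,4]/(1+(np.linalg.norm(ce[i]-pc)/60)**4)); m=m*(lab==k).astype(np.uint8)
    def cost(v):""").replace("im.min(2)<28)&(im.max(2)>75)","im.min(2)<12)&(im.max(2)>60)")
open("fit.py","w").write(s)
E
cat > re.py2 <<'E'
E
python3 - <<'E'
from fit import *
for n,g in(("b1",[(.582,-.284),(.571,-.357)]),("w9",[(.582,-.284),(.571,-.357)]),("w4",[(.582,-.284),(.571,-.357),(.566,-.442)])):
    c=dict(np.load(n+".npz"));c["cx"]=float(c["cx"]);c["cy"]=float(c["cy"])
    img=cv2.imread(f"pics/{n}.png")[:,:,::-1]
    for p in g:
        v,e=fit(c,img,*p);print(n,v.round(1),round(e,3))
E
```

```text
b1 [ 581.8 -284.3    7. ] 0.092
b1 [ 571.6 -358.   -12.5] 0.039
w9 [ 581.2 -284.7    6.3] 0.089
w9 [ 570.5 -358.   -13.2] 0.101
w4 [ 580.7 -282.8   10.9] 0.141
w4 [ 571.5 -354.3  -10.8] 0.414
w4 [ 567.5 -440.1  -10.5] 0.1
```

```bash
python3 - <<'E'
from h import *
w=np.radians(6);u=np.array([-np.sin(w),np.cos(w),0]);v=np.array([np.cos(w),np.sin(w),0])
M=np.array([.449,.019,.170])
for n in("w5","w9"):
    c=dict(np.load(n+".npz"));im=cv2.imread(f"pics/{n}.png").astype(np.float32)
    print(n,proj(c,M).round(1))
    for off in(-.0085,0,.0085):
        print(off*1000,end=": ")
        for s in range(-140,60,4):
            p=proj(c,M+u*s/1000+v*off);q=cv2.getRectSubPix(im,(1,1),(float(p[0]),float(p[1])))[0,0]
            print(f"{s}:{int(q.max())}/{int(q.max()-q.min())}",end=" ")
        print()
    # cross profile
    for s in(-100,-50,0,50):
        print(s,[int(cv2.getRectSubPix(im,(1,1),tuple(map(float,proj(c,M+u*s/1000+v*o/1000))))[0,0].max()) for o in range(-16,17,2)])
E
```

```text
w5 [286.7 279.9]
-8.5: -140:135/30 -136:129/25 -132:134/21 -128:138/16 -124:140/1 -120:144/9 -116:147/23 -112:140/27 -108:144/28 -104:142/29 -100:141/31 -96:147/35 -92:151/39 -88:152/39 -84:140/33 -80:125/24 -76:124/3 -72:143/1 -68:137/22 -64:136/33 -60:132/31 -56:125/30 -52:86/2 -48:92/2 -44:77/2 -40:75/2 -36:70/2 -32:69/2 -28:107/1 -24:130/1 -20:134/2 -16:82/6 -12:82/12 -8:95/20 -4:107/26 0:120/31 4:130/37 8:141/41 12:124/29 16:79/1 20:99/1 24:123/1 28:138/2 32:148/15 36:150/40 40:145/36 44:143/29 48:130/18 52:84/11 56:104/23 
0: -140:142/33 -136:142/32 -132:144/34 -128:140/15 -124:173/2 -120:207/2 -116:192/1 -112:207/2 -108:207/1 -104:208/2 -100:208/1 -96:208/1 -92:208/2 -88:208/1 -84:208/2 -80:208/2 -76:207/1 -72:175/2 -68:206/1 -64:207/1 -60:207/2 -56:207/2 -52:207/2 -48:206/1 -44:206/2 -40:205/2 -36:205/1 -32:205/2 -28:205/2 -24:194/1 -20:172/1 -16:194/2 -12:202/2 -8:203/2 -4:203/2 0:202/2 4:202/1 8:202/1 12:202/1 16:203/2 20:203/2 24:203/2 28:178/2 32:183/1 36:202/1 40:203/1 44:204/1 48:205/2 52:205/1 56:205/1 
8.5: -140:146/29 -136:141/29 -132:148/32 -128:143/29 -124:145/9 -1
[... 1998 characters left out ...]
:228/2 -80:223/2 -76:187/2 -72:197/2 -68:237/1 -64:242/1 -60:240/1 -56:183/2 -52:224/1 -48:235/1 -44:221/1 -40:240/1 -36:241/1 -32:240/1 -28:201/2 -24:163/1 -20:205/2 -16:237/1 -12:240/1 -8:239/1 -4:219/2 0:166/3 4:174/3 8:190/3 12:142/25 16:167/50 20:164/41 24:150/17 28:160/11 32:169/22 36:113/6 40:87/24 44:157/16 48:214/5 52:185/2 56:197/3 
-100 [206, 238, 240, 239, 227, 190, 206, 220, 220, 209, 199, 228, 238, 238, 238, 238, 238]
-50 [176, 154, 128, 125, 130, 137, 144, 150, 148, 143, 162, 221, 236, 237, 237, 237, 237]
0 [135, 157, 165, 165, 153, 133, 138, 146, 145, 140, 137, 154, 165, 167, 167, 167, 165]
50 [83, 94, 109, 114, 120, 150, 192, 215, 219, 215, 198, 190, 198, 208, 210, 197, 167]
```

```bash
python3 -m inch '[[0.1,0,-5,0.8],[0.1,0,-10,0.8],[0.1,0,-14,0.8],[0.1,0,-16,0.8],[0.1,0,-17.9,0.8],[0.1,0,-17.9,0.8],[0.1,0,-17.9,0.8],[0.1,0,-17.9,0.8]]' 4
python3 -m inch '[[0,0,0,0],[0,0,0,0],[0,0,0,0],[0,0,0,0],[0,0,0,0],[0,0,1,0],[0,0,4,0],[0,0,8,0]]' 0.4 50
python3 -m inch '[[0,0,6,0],[0,0,12,0],[0,0,18,0],[-2,4,20,0],[-4,8,20,0],[-6,12,20,0],[-8,16,20,0],[-10,20,20,0]]'
```

```text
time: 27.2
ee_pos: [0.5822, -0.285, 0.0827]
tcp_rot: [-179.5, 0.7, -83.0]
wrist_force: [0.1, 0.3, -0.4]
opening: 0.0401
grasp_force: 0.0
time: 28.2
ee_pos: [0.581, -0.2843, 0.161]
tcp_rot: [-179.7, 0.9, -83.0]
wrist_force: [0.6, -0.3, -1.5]
opening: 0.0094
grasp_force: 48.8
time: 29.2
ee_pos: [0.4806, -0.0834, 0.3613]
tcp_rot: [-179.6, 0.8, -83.1]
wrist_force: [0.9, 0.6, -1.6]
opening: 0.0091
grasp_force: 49.1
```

```bash
python3 -m inch '[[-1.3,2.7,0,-0.9],[-2.7,5.4,0,-0.9],[-2.7,5.4,-3,-0.9],[-2.7,5.4,-6,-0.9],[-2.7,5.4,-9,-0.9],[-2.7,5.4,-9,-0.9],[-2.7,5.4,-9,-0.9],[-2.7,5.4,-9,-0.9]]'
python3 - <<'E'
from h import *
c=cam("scene");save(c,"s3.png",(230,130,360,230),4)
c=cam("wrist");save(c,"b2.png")
E
python3 -m inch '[[0,0,-1,0],[0,0,-2,0],[0,0,-3,0],[0,0,-4,0],[0,0,-5,0],[0,0,-6,0],[0,0,-7,0],[0,0,-7,0]]'
```

```text
time: 30.2
ee_pos: [0.4551, -0.0308, 0.2727]
tcp_rot: [-179.5, 0.7, -83.9]
wrist_force: [-0.1, -1.5, -2.2]
opening: 0.0094
grasp_force: 49.4
time: 31.3
ee_pos: [0.4543, -0.0307, 0.2004]
tcp_rot: [-179.7, 0.8, -83.9]
wrist_force: [0.4, -0.1, -2.5]
opening: 0.0092
grasp_force: 49.4
```

```bash
python3 -m inch '[[0,0,-0.2,0],[0,0,-0.3,0],[0,0,-0.3,0],[0,0,-0.3,0],[0,0,-0.3,0],[0,0,-0.3,0],[0,0,-0.3,0],[0,0,-0.3,0]]'
python3 -m inch '[[0,0,0,0],[0,0,0,0],[0,0,0,0],[0,0,0,0],[0,0,0,0],[0,0,2,0],[0,0,6,0],[0,0,12,0]]' 3
python3 - <<'E'
from h import *
c=cam("scene")
im=c["img"][140:220,240:340,::-1];cv2.imwrite("pics/s4.png",cv2.resize(im,None,fx=6,fy=6,interpolation=cv2.INTER_CUBIC))
for d in bot.landmark_of("bracket_1_mid",c)[:4]: print(d["point"],d["score"])
print("exp",proj(c,[.4537,-.0297,.171]).round(1))
c=cam("top")
for d in bot.landmark_of("bracket_1_mid",c)[:5]: print(d["point"],d["score"],atz(c,d["point"],.171).round(3))
E
```

```text
time: 32.3
ee_pos: [0.4546, -0.0307, 0.1983]
tcp_rot: [-179.6, 0.8, -83.9]
wrist_force: [0.8, 0.3, -1.3]
opening: 0.009
grasp_force: 49.4
time: 33.3
ee_pos: [0.454, -0.0307, 0.3185]
tcp_rot: [-179.7, 0.8, -83.9]
wrist_force: [-0.6, -0.0, 1.4]
opening: 0.0299
grasp_force: 0.0
[298.8, 183.0] 0.59
exp [297.5 185.1]
```

View pics/s4.png

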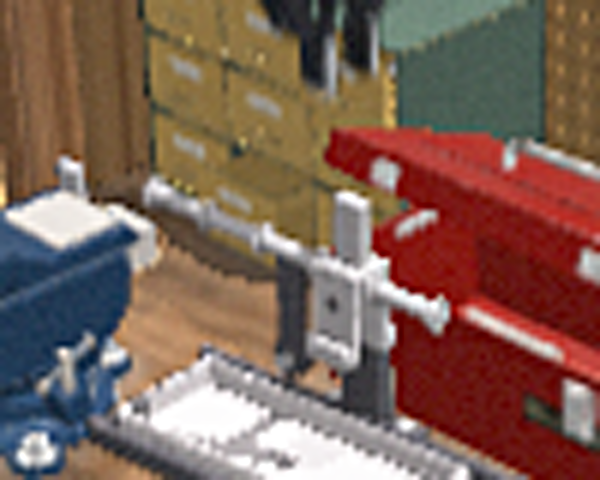

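Bracket A hangs astride the right-inner seat (scene px ~(298,188)) and the bar is close to level. Next is bracket B.

```bash
python3 -m inch '[[0,0,4,0],[2,-5,6,-3],[4,-10,6,-7],[6,-15,6,-11],[8,-20,5,-15],[10,-25,2,-18.6],[11.7,-30,-2,-18.6],[11.7,-32.7,-5.8,-18.6]]' 4
python3 fit.py b3.png .5715 -.358
```

```text
time: 34.5
ee_pos: [0.5718, -0.3597, 0.256]
tcp_rot: [-179.8, 0.8, -102.6]
wrist_force: [-0.2, -0.4, 0.5]
opening: 0.04
grasp_force: 0.0
[ 571.2 -361.5  -13. ] 1-IoU 0.11
```

```bash
python3 -m inch '[[0,-0.2,-5,-0.2],[0,-0.2,-10,-0.2],[0,-0.2,-14,-0.2],[0,-0.2,-16,-0.2],[0,-0.2,-17.8,-0.2],[0,-0.2,-17.8,-0.2],[0,-0.2,-17.8,-0.2],[0,-0.2,-17.8,-0.2]]' 4
python3 -m inch '[[0,0,0,0],[0,0,0,0],[0,0,0,0],[0,0,0,0],[0,0,0,0],[0,0,1,0],[0,0,4,0],[0,0,8,0]]' 0.4 50
python3 -m inch '[[0,0,6,0],[0,0,12,0],[0,0,18,3],[-2,4,22,6],[-4,8,22,10],[-5,13,22,14],[-6,18,22,18.6],[-7,23,22,18.6]]'
python3 fit.py b4.png .566 -.441
```

```text
time: 35.55
ee_pos: [0.5721, -0.3601, 0.0836]
tcp_rot: [-179.5, 0.7, -102.7]
wrist_force: [-1.3, -0.1, 0.3]
opening: 0.04
grasp_force: 0.0
time: 36.55
ee_pos: [0.5711, -0.3593, 0.162]
tcp_rot: [-179.7, 0.8, -102.7]
wrist_force: [0.4, -0.7, -1.3]
opening: 0.0094
grasp_force: 48.8
time: 37.55
ee_pos: [0.5009, -0.1282, 0.3824]
tcp_rot: [-179.6, 0.8, -84.1]
wrist_force: [0.2, 0.7, -1.3]
opening: 0.0094
grasp_force: 49.4Traceback (most recent call last):
  File "fit.py", line 35, in <module>
    v,e=fit(c,c["img"],float(a[i]),float(a[i+1]));print(v.round(1),"1-IoU",round(e,3))
        ~~~^^^^^^^^^^^^^^^^^^^^^^^^^^^^^^^^^^^^^^
  File "fit.py", line 28, in fit
    q=minimize(cost,[x*1000,y*1000,w],method="Nelder-Mead",options=dict(initial_simplex=[[x*1000+a,y*1000+b,w+d] for a,b,d in((0,0,0),(12,0,0),(0,12,0),(3,3,12))],maxfev=120))
    res = _minimize_neldermead(fun, x0, args, callback, bounds=bounds,
                               **options)
    fsim[k] = func(sim[k])
              ~~~~^^^^^^^^
    fx = function(np.copy(x), *(wrapper_args + args))
  File "fit.py", line 25, in cost
    r=render(c,v[0]/1000,v[1]/1000,v[2],roi);return 1-(r&m).sum()/max(1,(r|m).sum())
  File "fit.py", line 11, in render
    m=np.zeros(((roi[3]-roi[1])*S,(roi[2]-roi[0])*S),np.uint8);R=Ro.from_euler('z',w,degrees=True).as_matrix()
ValueError: negative dimensions are not allowed
```

```bash
python3 -m inch '[[-1.5,5,0,0],[-3,10,0,0],[-4.4,15,0,0],[-5.8,19.8,0,0],[-5.8,19.8,-4,0],[-5.8,19.8,-8,0],[-5.8,19.8,-11,0],[-5.8,19.8,-11,0]]'
python3 -m inch '[[0,0,-1,0],[0,0,-2,0],[0,0,-3,0],[0,0,-4,0],[0,0,-5,0],[0,0,-6,0],[0,0,-6.8,0],[0,0,-7.2,0]]'
```

```text
time: 38.6
ee_pos: [0.4427, 0.0682, 0.2708]
tcp_rot: [-179.8, 0.7, -84.1]
wrist_force: [-0.3, 1.0, -1.0]
opening: 0.0094
grasp_force: 49.6
time: 39.6
ee_pos: [0.4435, 0.0684, 0.1998]
tcp_rot: [-179.6, 0.8, -84.1]
wrist_force: [-2.5, 5.1, 7.0]
opening: 0.0098
grasp_force: 51.1
```

Contact came early with a +y side force, so it's probably on a collar. I'll back off, shift +y and retry gently.

```bash
python3 -m inch '[[0,0,0.7,0],[0,0,1.2,0],[0,0.35,1.2,0],[0,0.35,1.2,0],[0,0.35,0.9,0],[0,0.35,0.6,0],[0,0.35,0.4,0],[0,0.35,0.4,0]]'
python3 -m inch '[[0,0.35,0,0],[0,0,-0.2,0],[0,0,-0.2,0],[0,0,-0.2,0],[0,0,-0.2,0],[0,0,-0.2,0],[0,0,-0.2,0],[0,0,-0.2,0]]' | head -0; python3 -c "
from h import *
o=bot.get_obs();print(o['ee_pos'],o['wrist_force'],o['torque'])"
```

```text
time: 40.6
ee_pos: [0.4435, 0.0717, 0.204]
tcp_rot: [-179.6, 0.8, -84.2]
wrist_force: [0.4, 0.3, -1.4]
opening: 0.0092
grasp_force: 49.6
[0.44364798 0.07178517 0.20231077] [-0.15371607  0.25415847 -2.55434766] [-0.05278612  0.00245024  0.00258476]Exception ignored on flushing sys.stdout:
BrokenPipeError: [Errno 32] Broken pipe
```

```bash
python3 -m inch '[[0,0,-0.1,0],[0,0,-0.2,0],[0,0,-0.3,0],[0,0,-0.35,0],[0,0,-0.35,0],[0,0,-0.35,0],[0,0,-0.35,0],[0,0,-0.35,0]]'
```

```text
time: 42.6
ee_pos: [0.4438, 0.072, 0.1991]
tcp_rot: [-179.5, 0.8, -84.1]
wrist_force: [-1.0, 3.9, 5.4]
opening: 0.0095
grasp_force: 50.6
```

On reflection the contact height (~0.201) matches the bar top. The side force is the bar's arc under load. I'll undo the shift and release at light contact.

```bash
python3 -m inch '[[0,0,0.4,0],[0,0,0.8,0],[0,-0.15,0.8,0],[0,-0.3,0.8,0],[0,-0.3,0.5,0],[0,-0.3,0.3,0],[0,-0.3,0.2,0],[0,-0.3,0.2,0]]'
python3 -m inch '[[0,0,0,0],[0,0,0,0],[0,0,0,0],[0,0,0,0],[0,0,0,0],[0,0,2,0],[0,0,6,0],[0,0,12,0]]' 3
python3 - <<'E'
from h import *
for n,z in(("scene",0),("wrist",0)):
    c=cam(n);save(c,n+"5.png")
    for s,nm in((.05,"LI"),(-.05,"RI")):
        print(n,nm,"exp",proj(c,[.4485-.1045*s,.020+.9945*s,.171]).round(1))
    for d in bot.landmark_of("bracket_1_mid",c)[:4]: print(np.round(d["point"]),d["score"])
    if n=="wrist": np.savez("wrist5.npz",Rw=c["Rw"],o=c["o"],f=c["f"],cx=c["cx"],cy=c["cy"])
E
```

```text
time: 43.6
ee_pos: [0.4436, 0.0688, 0.2007]
tcp_rot: [-179.6, 0.8, -84.1]
wrist_force: [-0.4, -0.1, -1.8]
opening: 0.0098
grasp_force: 49.6
time: 44.6
ee_pos: [0.4431, 0.0687, 0.3209]
tcp_rot: [-179.7, 0.7, -84.1]
wrist_force: [1.5, 0.0, 0.8]
opening: 0.0301
grasp_force: 0.0
scene LI exp [278.7 177.6]
scene RI exp [297.5 185.1]
[299. 188.] 0.79
wrist LI exp [324.8 191. ]
wrist RI exp [324.9  88. ]
[325.  92.] 0.9
```

```bash
cat > cham.py <<'E'
from fit import *
LUG=BX[-1]
def cham(c,img,x,y,w,z0):
    g=cv2.cvtColor(np.ascontiguousarray(img),cv2.COLOR_RGB2GRAY);g=cv2.resize(g,None,fx=3,fy=3,interpolation=cv2.INTER_CUBIC)
    dt=cv2.distanceTransform(255-cv2.Canny(g,40,100),cv2.DIST_L2,3)/3
    dt=np.minimum(dt,6)
    def cost(v,z):
        R=Ro.from_euler('z',v[2],degrees=True).as_matrix();e=[]
        for b in(BX[-1],BX[-2]):
            P=b@R.T+[v[0]/1000,v[1]/1000,z]
            top=P[[1,3,7,5]]
            for i in range(4): e.append(top[i]+(top[(i+1)%4]-top[i])*np.linspace(0,1,15)[:,None])
        p=(c["Rw"].T@(np.vstack(e)-c["o"]).T);p=((p[:2]/p[2]*c["f"]).T+[c["cx"],c["cy"]]+.5)*3
        p=np.clip(p.astype(int),0,[1919,1199]);return dt[p[:,1],p[:,0]].mean()
    return min(((q.fun,z,q.x.round(1)) for z in z0 for dx in(-4,0,4) for dy in(-8,-4,0,4,8) for q in[minimize(cost,[x*1000+dx,y*1000+dy,w],args=(z,),method="Nelder-Mead",options=dict(maxfev=150,initial_simplex=[[x*1000+dx+a,y*1000+dy+b,w+d] for a,b,d in((0,0,0),(3,0,0),(0,3,0),(0,0,4))]))]),key=lambda t:t[0])
E
python3 - <<'E'
from cham import *
c=dict(np.load("wrist5.npz"));c["cx"]=float(c["cx"]);c["cy"]=float(c["cy"])
img=cv2.imread("pics/wrist5.png")[:,:,::-1]
for nm,x,y in(("LI",.4433,.0697),("RI",.4537,-.0297)):
    for z in(.110,.116,.122): f,_,v=cham(c,img,x,y,6,[z]);print(nm,z,round(f,2),v)
E
```

```text
LI 0.11 0.72 [445.   73.7   6.2]
LI 0.116 0.75 [445.3  71.7   4.8]
LI 0.122 0.83 [445.7  70.    4.5]
RI 0.11 0.97 [457.  -30.7   2.9]
RI 0.116 0.81 [457.2 -31.5   6.9]
RI 0.122 0.72 [457.2 -30.6   6.8]
```

Both brackets sit within their seats. Next is the left bracket D: I'll work out where it stands.

```bash
python3 - <<'E'
from fit import *
c=dict(np.load("w1.npz"));k=dict(np.load("w5.npz"));c.update(f=k["f"],cx=float(k["cx"]),cy=float(k["cy"]))
img=cv2.imread("pics/w1.png")[:,:,::-1];P=atz(c,(423,100),.055);print(P)
print(fit(c,img,P[0],P[1]))
print("vise top corners", [atz(c,p,.13).round(3) for p in((397,155),(412,165),(395,195),(300,130))])
c=cam("top");P=atz(c,(203,233),.04);print(P,fit(c,c["img"],P[0],P[1]))
E
```

```text
[0.49162685 0.31704644 0.055     ]
(array([495.31851495, 315.36309964,   7.88992861]), np.float64(0.2734383487235198))
vise top corners [array([0.443, 0.238, 0.13 ]), array([0.467, 0.225, 0.13 ]), array([0.449, 0.18 , 0.13 ]), array([0.306, 0.262, 0.13 ])]
[0.49229556 0.32001616 0.04      ] (array([494.31899887, 321.39349499,   8.29214015]), np.float64(0.13633770678836277))
```

```bash
python3 -m inch '[[0,0,3,0],[1,5,4,0],[2,10,4,0],[3,15,4,0],[4,20,2,1],[5.1,24.8,-1,2],[5.1,24.8,-4,2],[5.1,24.8,-5,2]]' 4
python3 -m inch '[[0,0,0,0],[0,0,0,0],[0,0,0,0],[0,0,0,0],[0,0,0,0],[0,0,0,0],[0,0,0,0],[0,0,0,0]]'
python3 fit.py d1.png .494 .320
```

```text
time: 45.85
ee_pos: [0.4936, 0.3166, 0.2671]
tcp_rot: [-179.9, 0.6, -82.1]
wrist_force: [-0.6, -0.6, 0.3]
opening: 0.0399
grasp_force: 0.0
time: 46.85
ee_pos: [0.4946, 0.3168, 0.2707]
tcp_rot: [-179.6, 0.8, -82.1]
wrist_force: [-0.3, -0.1, -0.8]
opening: 0.0404
grasp_force: 0.0
[494.  321.8   4.3] 1-IoU 0.122
```

```bash
python3 -m inch '[[0,0.45,-5,-1.5],[0,0.45,-10,-1.5],[0,0.45,-14,-1.5],[0,0.45,-17,-1.5],[0,0.45,-18.8,-1.5],[0,0.45,-18.8,-1.5],[0,0.45,-18.8,-1.5],[0,0.45,-18.8,-1.5]]' 4
python3 -m inch '[[0,0,0,0],[0,0,0,0],[0,0,0,0],[0,0,0,0],[0,0,0,0],[0,0,1,0],[0,0,4,0],[0,0,8,0]]' 0.4 50
python3 -m inch '[[0,0,6,0],[0,0,12,0],[0,0,18,0],[0,0,22,-0.2],[-1,-4,22,-0.4],[-2,-8,22,-0.4],[-3,-12,22,-0.4],[-4,-16,22,-0.4]]'
```

```text
time: 47.9
ee_pos: [0.4953, 0.3217, 0.0843]
tcp_rot: [-179.5, 0.8, -83.6]
wrist_force: [0.8, 0.0, -0.8]
opening: 0.0404
grasp_force: 0.0
time: 48.9
ee_pos: [0.494, 0.3208, 0.1627]
tcp_rot: [-179.7, 0.7, -83.6]
wrist_force: [0.6, 0.7, -1.6]
opening: 0.0096
grasp_force: 48.8
time: 49.9
ee_pos: [0.454, 0.16, 0.3829]
tcp_rot: [-179.6, 0.7, -84.0]
wrist_force: [-0.0, -0.3, -1.9]
opening: 0.0092
grasp_force: 49.1
```

```bash
python3 -m inch '[[-0.8,-2,0,0],[-1.6,-4,0,0],[-1.6,-4,-4,0],[-1.6,-4,-8,0],[-1.6,-4,-11,0],[-1.6,-4,-13,0],[-1.6,-4,-15,0],[-1.6,-4,-15,0]]'
python3 -m inch '[[0,0,-0.8,0],[0,0,-1.6,0],[0,0,-2.2,0],[0,0,-2.7,0],[0,0,-3.1,0],[0,0,-3.2,0],[0,0,-3.2,0],[0,0,-3.2,0]]'
```

```text
time: 50.9
ee_pos: [0.4379, 0.1212, 0.2314]
tcp_rot: [-179.7, 0.7, -84.0]
wrist_force: [0.4, 0.2, -1.4]
opening: 0.0094
grasp_force: 49.2
time: 51.9
ee_pos: [0.4387, 0.1213, 0.201]
tcp_rot: [-179.6, 0.8, -84.0]
wrist_force: [-0.3, -0.8, -2.3]
opening: 0.0095
grasp_force: 49.2
```

```bash
python3 -m inch '[[0,-0.1,-0.05,0],[0,-0.1,-0.1,0],[0,-0.1,-0.1,0],[0,-0.1,-0.1,0],[0,-0.1,-0.1,0],[0,-0.1,-0.1,0],[0,-0.1,-0.1,0],[0,-0.1,-0.1,0]]'
python3 -m inch '[[0,0,0,0],[0,0,0,0],[0,0,0,0],[0,0,0,0],[0,0,0,0],[0,0,2,0],[0,0,6,0],[0,0,12,0]]' 3
python3 - <<'E'
from cham import *
c=cam("wrist");save(c,"d2.png")
for nm,x,y,z in(("LO",.438,.1215,.111),("LI",.4433,.0717,.1135)):
    f,_,v=cham(c,c["img"],x,y,6,[z]);print(nm,z,round(f,2),v)
E
python3 -m inch '[[1,-5,3,-2],[2,-11,5,-5],[3,-17,5,-8],[5,-23,5,-10],[7,-29,5,-12],[8,-34,5,-12],[9,-39,5,-12],[10,-44,5,-12]]' 4
```

```text
time: 52.9
ee_pos: [0.4386, 0.1203, 0.1998]
tcp_rot: [-179.6, 0.8, -84.0]
wrist_force: [-0.4, -0.5, -1.4]
opening: 0.0095
grasp_force: 49.2
time: 53.9
ee_pos: [0.4381, 0.1201, 0.3199]
tcp_rot: [-179.7, 0.7, -84.1]
wrist_force: [1.0, 1.5, 0.9]
opening: 0.0297
grasp_force: 0.0
LO 0.111 1.23 [439.5 126.7   6.2]
LI 0.1135 1.06 [444.1  78.5   5.2]
time: 54.95
ee_pos: [0.5387, -0.3215, 0.3697]
tcp_rot: [-179.6, 0.7, -96.1]
wrist_force: [1.2, 0.4, 0.3]
opening: 0.0397
grasp_force: 0.0
```

```bash
python3 -m inch '[[0.6,-2,-2,-1],[1.2,-5,-6,-3],[1.2,-7,-9,-4.4],[1.2,-8,-11,-4.4],[1.2,-8,-11,-4.4],[1.2,-8,-11,-4.4],[1.2,-8,-11,-4.4],[1.2,-8,-11,-4.4]]' 4
python3 fit.py c1.png .5675 -.440
```

```text
time: 55.95
ee_pos: [0.5509, -0.3994, 0.2608]
tcp_rot: [-179.5, 0.7, -100.4]
wrist_force: [-0.5, -0.5, -0.7]
opening: 0.04
grasp_force: 0.0
[ 567.6 -442.4   -1.7] 1-IoU 0.059
```

```bash
python3 -m inch '[[0,0,-4,4],[0,0,-8,8],[0.4,-1,-10,8.7],[0.8,-2,-10,8.7],[1.2,-3,-10,8.7],[1.4,-3.7,-10,8.7],[1.5,-4.1,-10,8.7],[1.5,-4.1,-10,8.7]]' 4
python3 fit.py c2.png .5675 -.442
```

```text
time: 57.0
ee_pos: [0.5657, -0.4411, 0.16]
tcp_rot: [-179.6, 0.7, -91.8]
wrist_force: [0.1, 0.5, 0.5]
opening: 0.0399
grasp_force: 0.0
[ 568.3 -441.8   -0.6] 1-IoU 0.09
```

Reachable. Down and grasp.

```bash
python3 -m inch '[[0.1,-0.1,-2,0.5],[0.1,-0.1,-4,0.5],[0.1,-0.1,-6,0.5],[0.1,-0.1,-7,0.5],[0.1,-0.1,-7.8,0.5],[0.1,-0.1,-7.8,0.5],[0.1,-0.1,-7.8,0.5],[0.1,-0.1,-7.8,0.5]]' 4
python3 -m inch '[[0,0,0,0],[0,0,0,0],[0,0,0,0],[0,0,0,0],[0,0,0,0],[-0.3,0.2,1,0],[-1,0.8,4,0],[-2,1.6,8,0]]' 0.4 50
python3 -m inch '[[0,0,6,0],[0,0,12,0],[-1,4,18,0],[-2,9,22,1],[-3,14,22,3],[-4,19,22,5],[-5,24,22,7],[-6,29,22,7.3]]'
```

```text
time: 58.05
ee_pos: [0.5669, -0.4419, 0.0825]
tcp_rot: [-179.5, 0.7, -91.2]
wrist_force: [0.2, 0.2, 0.7]
opening: 0.0403
grasp_force: 0.0
time: 59.05
ee_pos: [0.5457, -0.4251, 0.1616]
tcp_rot: [-179.7, 0.8, -91.3]
wrist_force: [0.5, -0.3, -1.2]
opening: 0.0093
grasp_force: 50.4
time: 60.05
ee_pos: [0.4855, -0.1341, 0.3823]
tcp_rot: [-179.6, 0.7, -83.9]
wrist_force: [0.6, 1.0, -1.8]
opening: 0.0094
grasp_force: 50.5
```

```bash
python3 -m inch '[[-1.3,3,0,0],[-2.7,5.8,0,0],[-2.7,5.8,-4,0],[-2.7,5.8,-8,0],[-2.7,5.8,-11,0],[-2.7,5.8,-13,0],[-2.7,5.8,-14.5,0],[-2.7,5.8,-14.5,0]]'
python3 -m inch '[[0,0,-0.7,0],[0,0,-1.4,0],[0,0,-2,0],[0,0,-2.5,0],[0,0,-2.9,0],[0,0,-3.1,0],[0,0,-3.2,0],[0,0,-3.2,0]]'
```

```text
time: 61.05
ee_pos: [0.4591, -0.0777, 0.2363]
tcp_rot: [-179.6, 0.8, -84.0]
wrist_force: [0.5, -0.3, -1.9]
opening: 0.0101
grasp_force: 50.5
time: 62.05
ee_pos: [0.4596, -0.0777, 0.2049]
tcp_rot: [-179.6, 0.8, -83.9]
wrist_force: [-0.3, 0.7, -3.2]
opening: 0.0092
grasp_force: 50.6
```

```bash
python3 -m inch '[[0,0.1,0,0],[0,0.15,-0.1,0],[0,0.15,-0.15,0],[0,0.15,-0.2,0],[0,0.15,-0.2,0],[0,0.15,-0.2,0],[0,0.15,-0.2,0],[0,0.15,-0.2,0]]'
```

```text
time: 63.05
ee_pos: [0.4597, -0.0762, 0.2028]
tcp_rot: [-179.6, 0.8, -83.9]
wrist_force: [0.5, 0.5, -1.6]
opening: 0.0095
grasp_force: 50.6
```

```bash
python3 -m inch '[[0,0,0,0],[0,0,0,0],[0,0,0,0],[0,0,0,0],[0,0,0,0],[0,0,2,0],[0,0,6,0],[0,0,12,0]]' 3
python3 -m inch '[[-1,-3,4,0],[-2,-8,8,0],[-3,-12,8,0],[-4,-16,8,0],[-4,-16,8,0],[-4,-16,8,0],[-4,-16,8,0],[-4,-16,8,0]]'
python3 - <<'E'
from cham import *
c=cam("wrist");save(c,"e1.png")
for nm,s in(("LO",.1),("LI",.05),("RI",-.05),("RO",-.1)):
    x,y=.4485-.1045*s,.020+.9945*s
    print(nm,[round(x*1000,1),round(y*1000,1)],proj(c,[x,y,.2]).round(),[(z,round(r[0],2),r[2]) for z in(.111,.116,.121) for r in[cham(c,c["img"],x,y,6,[z])]])
s=cam("scene")["img"][130:245,230:350,::-1];t=cam("top");save(t,"top5.png");t=t["img"][150:330,140:450,::-1]
s=cv2.resize(s,(460,441),interpolation=cv2.INTER_CUBIC);w=c["img"][100:400,170:470,::-1]
cv2.imwrite("pics/fin.png",np.hstack([s,cv2.resize(w,(340,441))]))
E
```

```text
time: 64.05
ee_pos: [0.459, -0.0761, 0.3229]
tcp_rot: [-179.7, 0.8, -83.9]
wrist_force: [1.6, 0.1, 0.1]
opening: 0.03
grasp_force: 0.0
time: 65.05
ee_pos: [0.4198, -0.2355, 0.4029]
tcp_rot: [-179.6, 0.7, -83.9]
wrist_force: [-0.5, -0.7, -0.9]
opening: 0.0296
grasp_force: 0.0
LO [438.1, 119.5] [287. 395.] [(0.111, np.float64(6.0), array([434. , 111.5,   6. ])), (0.116, np.float64(6.0), array([434. , 111.5,   6. ])), (0.121, np.float64(6.0), array([434. , 111.5,   6. ]))]
LI [443.3, 69.7] [286. 371.] [(0.111, np.float64(1.14), array([422.8, -33.7,  12.6])), (0.116, np.float64(1.12), array([424.2, -56.4,  83.1])), (0.121, np.float64(1.11), array([424.5, -60. ,  84. ]))]
RI [453.7, -29.7] [283. 317.] [(0.111, np.float64(1.35), array([424.6, -19. ,   6.4])), (0.116, np.float64(1.42), array([424.6, -24.1,  -2.1])), (0.121, np.float64(1.47), array([437.2, -30.6,  15.4]))]
RO [459.0, -79.5] [282. 287.] [(0.111, np.float64(1.33), array([423.8, -44.8,  -5.6])), (0.116, np.float64(1.43), array([422.7, -53.1,   2.6])), (0.121, np.float64(1.17), array([421.4, -44.7,   4.9]))]
```

View pics/fin.png

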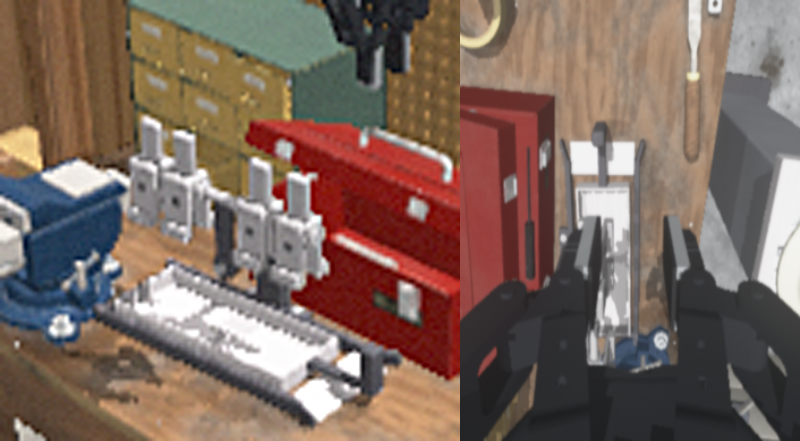

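All four brackets hang astride the bar, two a side, at scene px ~(140–190,185) and (265–300,235) of the crop. The bar is level and the pan lies flat in the bed. No fifth bracket showed in any view, so I'm handing in.

```bash
python3 -c "
from workcell import bot
print(bot.job_done())"
```

```text
the job is handed in; nothing more can be done
None
```

The drip pan was slid over the strip into the bed, and the four brackets found hang two a side (right inner, left inner, left outer, right outer) on a bar that looks level. I handed the job in at about 65 s; no verdict came back.

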